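# Dock a scanner battery in the sloped charging chute

## Task

Pick the loose battery pack up from the desk, lay it contacts first in the open upper end of the empty charging chute, and push it gently down the slope against the sprung stop until the orange catch springs up behind it and holds it there. Do not ram the stop, and leave the pack in the other chute, the handheld terminal and the bottle where they are.

Things in the scene. Friction and masses are not known exactly. Their poses are not given: they have to be found in the camera images.
- pack: Loose battery pack, 140 to 235 g: white housing with blue band on a grey slide plate. Plate 76 x 50 mm, 8 mm thick; housing on it 76 long, 40 wide, top 36 mm above the underside. Origin: centre of its underside; x to the nose (brass contacts, goes in first), y across the 40 mm width (grasp there), z up. Starts flat on the desk, nose roughly away from the robot.
- pack_nose (a point): Centre of the loose pack's nose face (contact end), 38 mm ahead of the pack's origin along x, 18 mm above its underside.
- chute: Empty charging chute on a black wedge fixed to the desk. Grey floor 264 mm long, falling at 0.26 rad. Origin: on the floor surface at its open upper end, on the centre line; x down the slope, y across, z square to the floor, up. Between x = 0 and 122 mm it is open on top: side walls 11 mm high narrow from 67 to 53 mm apart. Lay the pack here. Friction holds it on the slope.
- chute_lips (a point): Centre line of the chute floor 122 mm down, where the lips begin (to 212 mm): walls 53 mm apart, lips 44 mm apart hang over the pack's slide plate, undersides 10.5 mm and tops 13.5 mm above the floor. The pack can only be slid under them from uphill.
- stop_mid (a point): Middle setting of the stop's face, 206 mm down the chute floor. A black sprung contact shoe 17 mm high; its carriage is clamped within 19 mm of here, unmeasured: find it by feel. It resists with 2 N at first touch plus 1.5 N per mm; the catch locks at 3 mm (6.5 N), it is solid at 4.5 mm (9 N) and damaged over 15 N. A push of 10 to 13 N does it, as friction takes 1 to 4 N (more if pressed down).
- catch_mid (a point): Middle setting of the tip of the orange sprung catch, 132 mm down the chute floor: a leaf 14 mm wide, clamped with the stop, hinged uphill, its tip 6 mm above the floor. A pack sliding over holds it down (it yields to 1 N); once the pack's tail has passed the tip it springs up and clamps the pack on the stop with some 5 N, so that the pack no longer slides back.
- docked_pack: Bystander: identical pack docked in the other, occupied chute of the same make. Origin: centre of its underside, x downhill. Leave alone.
- handheld: Bystander: black handheld fingerprint terminal, 150 x 74 x 22 mm, lying on the desk. Origin: centre of its underside, x along its length. Leave alone.
- bottle: Bystander: clear bottle with a blue cap, 52 mm wide, 125 mm high, standing. Origin: centre of its underside. Leave alone.
Not all that is in view belongs to the job. What is shaped like the pack but green is not meant.

How it is judged (in metres and radians):
On the way:
1. the pack lies flat in the open upper part of the empty chute, nose downhill (x of pack in the frame of chute between 0.02 and 0.085 m and x of pack_nose in the frame of chute above 0.052 m and y of pack in the frame of chute between -0.009 and 0.009 m and z of pack in the frame of chute below 0.005 m and angle between the z axis of pack and the z axis of chute, either way round below 0.08 rad), for 0.2 s.
At the end, for the whole second after the job is handed in: The pack lies flat in the chute nose downhill (origin over 140 mm down the chute, within 4 mm of its centre line and floor, within 0.06 rad of it), at rest, clamped between the sprung stop and the raised catch (catch leaf and stop shoe each bear on it with over 2 N) (x of pack in the frame of chute above 0.14 m and x of pack_nose in the frame of chute above 0.178 m and y of pack in the frame of chute between -0.004 and 0.004 m and z of pack in the frame of chute below 0.004 m and angle between the z axis of pack and the z axis of chute, either way round below 0.06 rad and linear speed of pack below 0.01 m/s and contact force between pack and catch_leaf above 2 N and contact force between pack and stop_shoe above 2 N); the robot touches nothing.
It fails at once if the stop is pressed with more than 15 N (contact force between pack and stop_shoe above 15 N).
It fails at once if the pack in the other chute is shifted by more than 6 mm (distance of docked_pack from where it was at the start of the episode above 0.006 m).
It fails at once if the handheld terminal is shifted by more than 10 mm (distance of handheld from where it was at the start of the episode above 0.01 m).
It fails at once if the bottle is shifted by more than 10 mm (distance of bottle from where it was at the start of the episode above 0.01 m).
It also fails if it takes over 56 s, if anything falls off the work surface, if the arm or the gripper's body presses on something with over 40 N, if the wrist force passes 120 N, or if a joint passes its speed limit or range.

## Robot

A 7-joint arm with a two-finger parallel gripper is mounted at the origin on the work surface. World frame = base frame: x ahead of the robot, y to its left, z up, the work surface at z = 0. Lengths are in mm, angles in rad, forces in N, time in s.
With the tool pointing down it reaches from about 400 to 850 mm from the base axis. Payload 4.4 kg.
Tool frame: the origin (TCP) lies at the very end of the fingers, on their centre line; the grasp point (between the pads) lies 19 mm behind it (ctrl.tcp_to_grasp is the distance from the TCP to the grasp point, in mm); x points along the fingers, y is the direction in which the jaws open and shut, and the axes are right-handed (so a half turn about x gives the same grasp; the last joint's range is limited). The gripper opens to 94 mm and grips with 3 to 60 N. Pads are 16 mm wide; open, the fingers measure 119 mm over their backs; the gripper's body (75 mm by 177 mm) begins 78 mm behind the grasp point.
Start: joints at [1.115, 0.628, 0.038, 1.517, -0.027, 0.996, -0.02], TCP at [247.031, -601.243, 205.478] pointing down, gripper open.
Joint ranges: [-3.06, 3.06], [-0.37, 2.12], [-1.25, 1.32], [0.18, 2.47], [-1.1, 4.24], [0.23, 1.98], [-2.94, 2.94]. Speed limits (rad/s): [2.57, 2.57, 3.14, 3.14, 3.14, 3.14, 3.14].

## Interface

Orientations are given as [roll, pitch, yaw] about the fixed x, y, z axes, in that order (R = Rz(yaw) Ry(pitch) Rx(roll)).
In Python, from plant import ctrl gives the robot as it stands. Calls block until the motion is done:
- ctrl.move_ptp(position, orientation): joint-space move of the TCP to a pose.
- ctrl.move_straight(position, rot=None, max_speed=150, until_force=None): straight line of the TCP; rot=None keeps the orientation; max_speed is the mean speed in mm/s. With until_force (N) it stops when the force on the tool has changed by that much, and returns True; else False.
- ctrl.movej(angles): joint-space move.
- ctrl.move_gripper(opening): opening from 0.0 (shut) to 1.0 (fully open); the grip force is fixed at half the most; returns when the fingers have stopped.
- ctrl.hold(seconds).
- ctrl.solve_ik(position, orientation): joint angles nearest the present ones, or None.
- ctrl.read_state(): the state.
- ctrl.read_camera(name): name is "scene" or "top" or "wrist"; returns a dict with "color" (480x640x3 uint8, red, green, blue), "depth" (480x640 float32, mm along the optical axis (not along the pixel's ray), 0 where there is no reading), "mtx" (3x3 intrinsics, pixels), "R" (3x3) and "t" (3): a world point X has camera coordinates R X + t. Camera axes: x right, y down, z forward; pixel columns grow to the right and rows downward; lengths in mm; the calibration is good to about 2 mm. A picture is of the moment at which its call begins.
A pose or a line that the arm cannot do raises ctrl.MotionError and nothing moves.
- ctrl.close_job(): hands the job in, once; it reports no verdict.
The state is a dict: "time_s": time; "joint_positions": joint angles; "joint_vel": joint speeds; "tau": joint torques, N m; "tcp_pos": TCP position; "eef_rot": TCP orientation; "contact_force": force on the tool from outside, world axes, zero at the start; "torque": the same for the moment, N m; "finger_gap": opening from 0.0 (shut) to 1.0 (fully open).
Only numpy, scipy, OpenCV 4.12 (cv2) and the standard library are available. Lean on these libraries where they do the work, as an engineer would, in place of code of your own. Each camera call takes 0.05 s, during which the arm holds its last target. There are 200 camera calls.

## Working session

There is one attempt and no reset: what is moved stays moved. The work goes in short steps, each a Python script; the robot and the scene stay as the last script left them, time stands still between calls to the robot, and variables do not carry over. Pictures are saved under pics/ and viewed, about 8 in all and at most 12, crops included, and the job is handed in when it is done.

```bash
mkdir -p pics; ls; cat > h.py <<'E'
import numpy as np, cv2
from plant import ctrl
from scipy.spatial.transform import Rotation as Ro
def snap(name,fn):
    c=ctrl.read_camera(name); np.savez('%s.npz'%fn,**c)
    cv2.imwrite('pics/%s.png'%fn,c['color'][...,::-1]); return c
def load(fn): return dict(np.load('%s.npz'%fn))
def pt(c,u,v,r=1):
    d=c['depth'][v-r:v+r+1,u-r:u+r+1]; d=d[d>0]
    z=np.median(d); p=np.linalg.inv(c['mtx'])@[u,v,1]*z
    return c['R'].T@(p-c['t'])
def cloud(c):
    v,u=np.mgrid[:480,:640]; z=c['depth'].astype(float)
    p=np.stack([u*z,v*z,z],-1)@np.linalg.inv(c['mtx']).T
    return (p-c['t'])@c['R']
def proj(c,X):
    p=(np.asarray(X)@c['R'].T+c['t'])@c['mtx'].T; return p[...,:2]/p[...,2:]
E
python3 - <<'E'
from h import *
for n in ('top','scene'):
    c=snap(n,n+'0'); print(n,c['mtx'].tolist(),c['R'].round(3).tolist(),c['t'])
print(ctrl.read_state())
E
```

```text
pics
top [[490.05061551356096, 0.0, 316.9511204888435], [0.0, 490.05061551356096, 239.28281727111562], [0.0, 0.0, 1.0]] [[0.005, -1.0, 0.018], [-0.984, -0.008, -0.18], [0.18, -0.017, -0.983]] [ 13.50385726 502.03119612 920.13979136]
scene [[567.7200912971562, 0.0, 328.0600280255124], [0.0, 567.7200912971562, 245.07189520949746], [0.0, 0.0, 1.0]] [[-0.187, 0.982, 0.009], [0.591, 0.12, -0.798], [-0.785, -0.144, -0.602]] [  72.39976625 -247.73246168 1846.83865817]
{'time_s': 0.1, 'joint_positions': array([ 1.11522339,  0.62923758,  0.03845412,  1.5182432 , -0.02696557,
        0.99627699, -0.02001233]), 'joint_vel': array([-0.00180258, -0.00297396,  0.00018888, -0.0030376 ,  0.00063323,
        0.00128285,  0.00010515]), 'tau': array([ 2.61188026e-03, -5.50791907e+01,  1.14738476e+00, -1.87113476e+01,
       -5.21445007e-02,  1.92427018e-02,  5.69029214e-05]), 'tcp_pos': array([ 246.77945327, -600.70581998,  204.66458413]), 'eef_rot': array([-1.54086807,  1.56914934,  1.99049691]), 'contact_force': array([-0.1561866 , -0.11757818, -0.25972701]), 'torque': array([-0.00110621,  0.04792964, -0.07769644]), 'finger_gap': 0.9979448944203667}
```

View pics/top0.png

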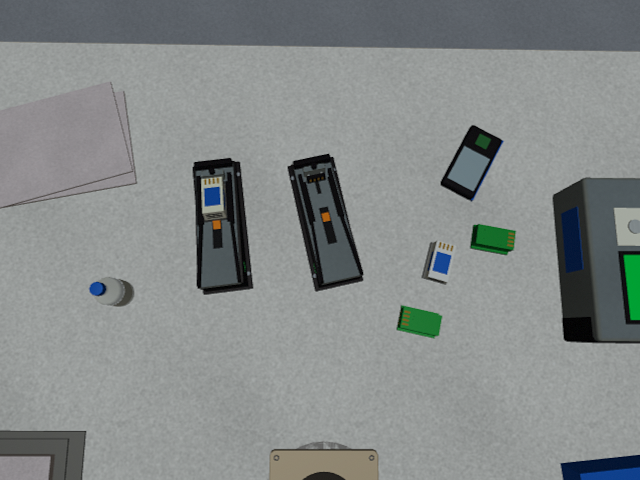

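View pics/scene0.png

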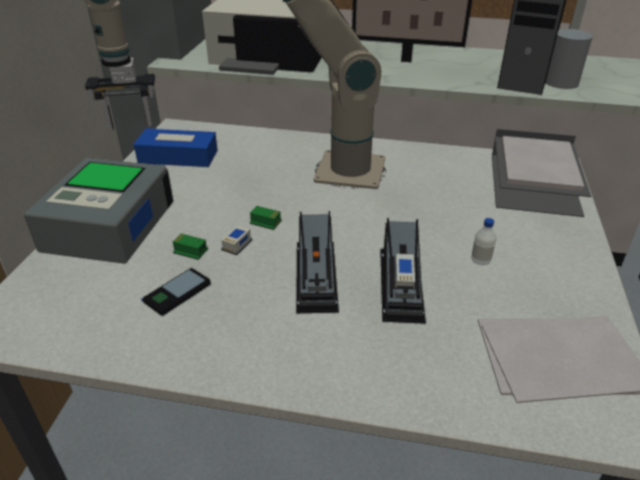

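Candidates in the top view: the loose white/blue pack at (440,261), the docked pack at (213,197), and green look-alikes at (493,239) and (419,321). The white one at (440,261) lies on the desk and has brass contacts on its far end, so it fits. The empty chute is at (325,220), with its open end near (338,285). The crop below is to confirm this.

```bash
python3 - <<'E'
from h import *
c=load('top0'); im=c['color'][...,::-1]
a=cv2.resize(im[230:295,405:475],None,fx=6,fy=6,interpolation=cv2.INTER_CUBIC)
b=cv2.resize(im[148:298,280:372],None,fx=4,fy=4,interpolation=cv2.INTER_CUBIC)
o=np.zeros((600,420+368,3),np.uint8); o[:390,:420]=a; o[:,420:]=b
cv2.imwrite('pics/crop1.png',o)
P=cloud(c)
# pack top: points z 30..42 near
u0,v0=405,230
Q=P[230:295,405:475].reshape(-1,3); print('desk z',np.median(Q[Q[:,2]<15][:,2]))
hi=Q[(Q[:,2]>25)&(Q[:,2]<50)]; print(len(hi),np.median(hi[:,2]),hi.mean(0))
r=cv2.minAreaRect(hi[:,:2].astype(np.float32)); print(r)
for u,v in [(340,275),(338,265),(336,250),(318,205),(312,190),(342,285),(330,240)]: print(u,v,pt(c,u,v).round(1))
E
```

```text
desk z -0.372991715988158
826 35.51295131581527 [ 461.72139996 -229.67099726   35.2662119 ]
((476.4593811035156, -240.7220458984375), (63.297630310058594, 118.17079162597656), 53.76588439941406)
340 275 [426.1 -25.   96. ]
338 265 [445.2 -21.7  91.6]
336 250 [474.6 -18.4  84.5]
318 205 [568.4  15.4  57.8]
312 190 [601.4  27.4  49. ]
342 285 [415.9 -35.    3.5]
330 240 [494.9  -7.4  77.3]
```

View pics/crop1.png

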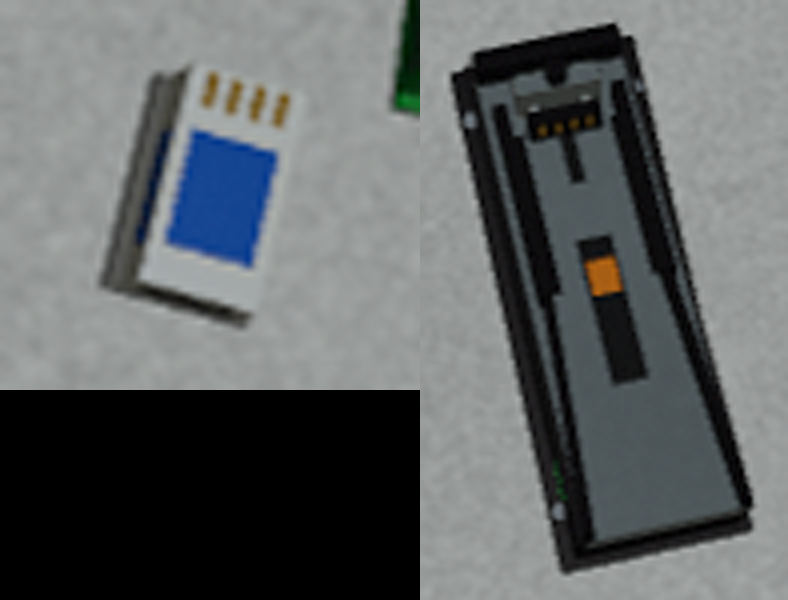

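The crop confirms it: the white/blue pack has its contacts at the far end (crop top right), and the empty chute shows its orange catch at crop (604,277) and shoe at (565,120). Next I compute both poses and check them with an overlay.

```bash
cat > est.py <<'E'
from h import *
from scipy.optimize import least_squares
c=load('top0'); P=cloud(c)
def ray(u,v,n,d):  # intersect with n.X=d
    o=-c['R'].T@c['t']; r=c['R'].T@np.linalg.inv(c['mtx'])@[u,v,1]
    return o+r*(d-n@o)/(n@r)
ez=np.array([0,0,1.])
K=[ray(405+x/6-.5+.083,230+y/6-.5+.083,ez,36) for x,y in [(192,65),(298,93),(248,312),(137,280)]]
K=np.array(K); pc=K.mean(0); ax=(K[0]+K[1]-K[2]-K[3])/2; pyaw=np.arctan2(ax[1],ax[0])
print('pack',pc.round(1),'len',np.linalg.norm(ax[:2]).round(1),'wid',np.linalg.norm(K[0]-K[1]).round(1),np.linalg.norm(K[2]-K[3]).round(1),'yaw',pyaw.round(3))
# chute floor plane: grey floor pixels in open part
m=np.zeros((480,640),np.uint8)
cv2.fillPoly(m,[np.array([[325,245],[338,241],[354,272],[329,278]])],1)
Q=P[(m>0)&(c['depth']>0)]; s=np.linalg.svd(Q-np.median(Q,0),full_matrices=False)[2][2]; n=s*np.sign(s[2])
k=abs((Q-np.median(Q,0))@n)<2; Q=Q[k]; n=np.linalg.svd(Q-Q.mean(0),full_matrices=False)[2][2]; n*=np.sign(n[2])
print('plane',len(Q),n.round(3),'tilt',np.arccos(n[2]).round(3),'rms',((Q-Q.mean(0))@n).std().round(2),'downhill yaw',np.arctan2(n[1],n[0]).round(3))
def T(p):
    yaw=p[3]; R=Ro.from_euler('zy',[yaw,0]).as_matrix()@Ro.from_euler('y',.26).as_matrix()
    return R,p[:3]
X=np.array([[0,33.5,0],[0,-33.5,0],[122,22,13.5],[122,-22,13.5]])
px=lambda x,y:[280+(x-420)/4-.375,148+y/4-.375]
U=np.array([px(592,545),px(742,515),px(560,293),px(655,275)])
mid=np.array([px(604,260),px(613,290)])
def f(p):
    R,t=T(p); e=(proj(c,X@R.T+t)-U).ravel()
    return np.r_[e,((Q-t)@R[:,2]).mean()*2]
r=least_squares(f,[420,-25,97,.2]); chute=r.x
if __name__=='__main__':
    print('chute',r.x.round(3),'res',r.fun.round(2))
    R,t=T(r.x)
    for nm,(x,y),h in [('shoe top front',(567,135),8),('catch tip',(601,259),6),('catch mid',(604,277),5)]:
        w=ray(*px(x,y),R[:,2],R[:,2]@(t+h*R[:,2])); print(nm,(R.T@(w-t)).round(1))
    im=cv2.resize(c['color'][148:298,280:372,::-1],None,fx=4,fy=4,interpolation=cv2.INTER_CUBIC)
    def L(pts,col):
        q=proj(c,np.array(pts,float)@R.T+t); q=((q-[280,148])*4+1.5).round().astype(int)
        cv2.polylines(im,[q],False,col,1)
    for s in(1,-1):
        L([[0,33.5*s,0],[122,26.5*s,0]],(0,255,0)); L([[122,26.5*s,13.5],[122,22*s,13.5],[212,22*s,13.5]],(0,0,255))
    L([[0,33.5,0],[0,-33.5,0]],(0,255,0)); L([[264,33,0],[264,-33,0]],(0,255,0)); L([[0,0,0],[264,0,0]],(255,255,0))
    L([[0,33.5,11],[122,26.5,11]],(255,0,255));L([[0,-33.5,11],[122,-26.5,11]],(255,0,255))
    cv2.imwrite('pics/ov.png',im)
E
python3 est.py
```

```text
pack [ 462.6 -229.7   36. ] len 75.3 wid 36.2 37.6 yaw -0.274
plane 586 [0.258 0.052 0.965] tilt 0.266 rms 0.98 downhill yaw 0.198
chute [ 4.16774e+02 -2.70920e+01  9.90840e+01  2.18000e-01] res [ 0.78 -0.15 -1.1  -0.28  0.82  0.34 -0.47  0.19 -0.05]
shoe top front [211.8   1.3   8. ]
catch tip [140.5  -0.4   6. ]
catch mid [131.1   0.3   5. ]
```

View pics/ov.png

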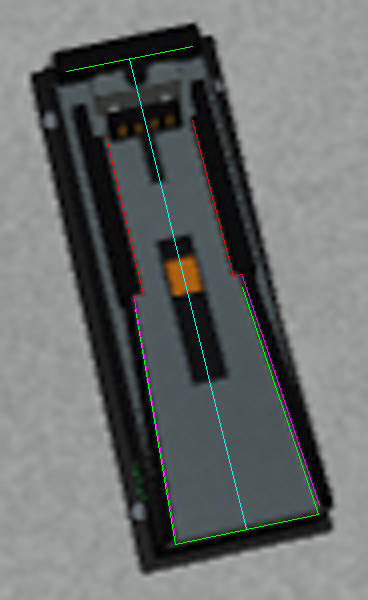

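The overlay fits the floor edges, the lips and the far end. The shoe face is near x≈212 mm and the catch tip near 140 mm. Grasping next.

```bash
cat >> h.py <<'E'
def rot(zax,yax):  # tool x = -zax, tool y = yax
    x=-np.array(zax,float); y=np.array(yax,float); y-=x*(x@y); y/=np.linalg.norm(y)
    return Ro.from_matrix(np.stack([x,y,np.cross(x,y)],1)).as_euler('xyz')
def st(k=''):
    s=ctrl.read_state(); print(k,'t%.2f'%s['time_s'],s['tcp_pos'].round(1),s['contact_force'].round(2),'gap %.3f'%s['finger_gap']); return s
E
python3 - <<'E'
from est import *
R,t=T(chute)
for s in (1,-1):
    o=rot([0,0,1],s*np.array([-np.sin(pyaw),np.cos(pyaw),0]))
    for z in (120,14): print(s,z,ctrl.solve_ik([pc[0],pc[1],z],o))
    print('chute',ctrl.solve_ik(t+R@[50,0,60],rot(R[:,2],s*R[:,1])), ctrl.solve_ik(t+R@[172,0,14],rot([0,0,1],s*R[:,1])), ctrl.solve_ik(t+R@[-10,0,14],rot([0,0,1],s*R[:,1])))
E
```

```text
pack [ 462.6 -229.7   36. ] len 75.3 wid 36.2 37.6 yaw -0.274
plane 586 [0.258 0.052 0.965] tilt 0.266 rms 0.98 downhill yaw 0.198
1 120 [ 0.78305579  0.61675375 -0.56426252  1.96216488  0.49892705  0.70293067
  1.20911161]
1 14 [ 0.66764642  0.77557567 -0.39636654  2.02359868  0.64467963  0.46652951
  1.08258267]
chute [ 0.39840675  0.71501845 -0.74659559  1.79649754  0.50024783  1.11998894
  1.2157153 ] [ 0.35819961  0.81028668 -0.69436385  1.81413591  0.71416272  0.78637273
  1.07609418] [ 0.45168637  0.52387714 -0.63244785  2.23040245  0.59489957  0.55581995
  1.15291452]
-1 120 [ 0.27936314  0.56936256  0.18768262  1.97656383 -0.17624419  0.61099664
 -1.26210923]
-1 14 [ 0.3123752   0.75305505  0.14256556  2.03375526 -0.2704425   0.37224161
 -1.17548747]
chute [-0.11466308  0.61216755  0.08128428  1.81196399 -0.00213987  0.97520689
 -1.3938596 ] [-0.11063452  0.71480352  0.07261416  1.82835569 -0.08414891  0.60139206
 -1.3395256 ] [-0.03669251  0.46193847  0.05163296  2.2433449  -0.05432839  0.43740742
 -1.29445043]<sys>:0: UserWarning: Gimbal lock detected. Setting third angle to zero since it is not possible to uniquely determine all angles.
```

```bash
python3 -W ignore - <<'E'
from est import *
o=rot([0,0,1],-np.array([-np.sin(pyaw),np.cos(pyaw),0]))
st(); ctrl.move_ptp([pc[0],pc[1],90],o); st('above')
snap('wrist','w1')
ctrl.move_straight([pc[0],pc[1],15],max_speed=100); st('down')
ctrl.move_gripper(0.0); st('grip')
ctrl.move_straight([pc[0],pc[1],110],max_speed=150); st('up')
snap('scene','s1')
c=load('s1'); im=c['color'][...,::-1]
u,v=proj(c,np.array([pc[0],pc[1],110])).astype(int)
x=cv2.resize(im[max(v-50,0):v+50,u-65:u+65],None,fx=3,fy=3)
o=np.zeros((480,640+390,3),np.uint8);o[:,:640]=load('w1')['color'][...,::-1]; o[:x.shape[0],640:640+x.shape[1]]=x
cv2.imwrite('pics/g1.png',cv2.resize(o,None,fx=.77,fy=.77))
E
```

```text
pack [ 462.6 -229.7   36. ] len 75.3 wid 36.2 37.6 yaw -0.274
plane 586 [0.258 0.052 0.965] tilt 0.266 rms 0.98 downhill yaw 0.198
 t0.10 [ 246.8 -600.7  204.7] [-0.16 -0.12 -0.26] gap 0.998
above t1.73 [ 462.6 -231.    90.2] [ 0.36 -0.19  1.18] gap 1.003
down t2.68 [ 462.9 -230.    15.4] [ 1.13 -0.53  0.38] gap 0.996
grip t3.56 [ 462.6 -230.    15. ] [-0.63 -1.2   0.59] gap 0.425
up t4.34 [ 462.  -229.2  109.4] [ 1.08  0.62 -3.53] gap 0.424
```

View pics/g1.png

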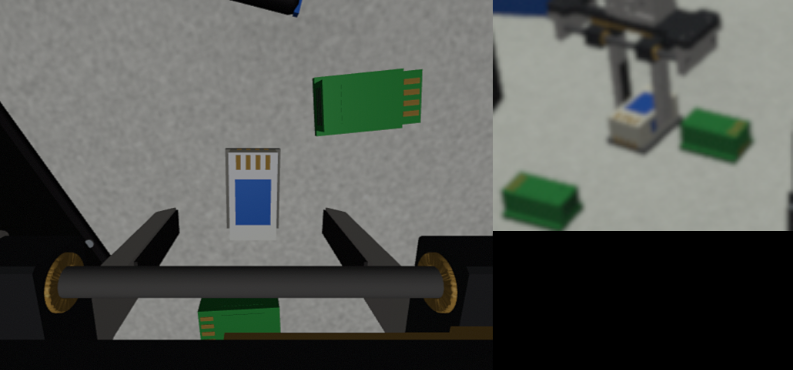

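The pack is held square: the gap is 40 mm and the scene crop shows it lifted level at (640,125). Next I lay it in the chute.

```bash
python3 -W ignore - <<'E'
from est import *
R,t=T(chute); o=rot(R[:,2],-R[:,1]); W=lambda x,y,z:t+R@[x,y,z]
C=lambda p:(R.T@(p-t)).round(1)
ctrl.move_straight([pc[0],pc[1],180],max_speed=200)
ctrl.move_ptp(W(45,0,75),o); 
ctrl.move_straight(W(45,0,24),max_speed=80); ctrl.hold(.2); s=st('pre'); print(C(s['tcp_pos']))
h=ctrl.move_straight(W(45,0,10),max_speed=12,until_force=4); s=st('touch'); print(h,C(s['tcp_pos']))
snap('wrist','w2'); snap('top','t2')
E
python3 - <<'E'
import cv2
a=cv2.imread('pics/t2.png')[148:298,270:382]; w=cv2.imread('pics/w2.png')
import numpy as np
a=cv2.resize(a,None,fx=3.2,fy=3.2,interpolation=2); o=np.zeros((480,998,3),np.uint8); o[:480,:358]=a[:480,:358]; o[:,358:]=w
cv2.imwrite('pics/p1.png',cv2.resize(o,None,fx=.8,fy=.8))
E
```

```text
pack [ 462.6 -229.7   36. ] len 75.3 wid 36.2 37.6 yaw -0.274
plane 586 [0.258 0.052 0.965] tilt 0.266 rms 0.98 downhill yaw 0.198
pre t6.76 [465.8 -16.3 111.1] [ 0.14  0.38 -1.82] gap 0.418
[45.4 -0.1 24.5]
touch t7.50 [463.1 -16.8 102.5] [0.72 0.54 4.98] gap 0.421
True [45.   0.1 15.5]
```

View pics/p1.png

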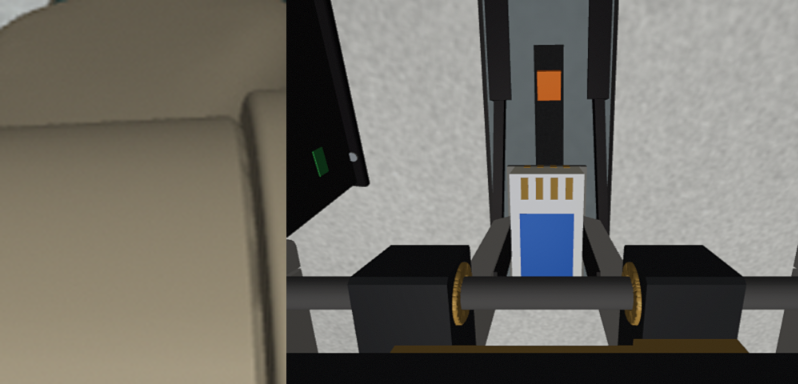

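The pack touched down at z=15.5 mm (expected 15) and sits centred: its contacts are at column 547 and the catch at 549. I release it and push from behind with closed fingers.

```bash
cat > push.py <<'E'
from est import *
R,t=T(chute); ov=rot([0,0,1],-R[:,1]); o=rot(R[:,2],-R[:,1]); W=lambda x,y,z:t+R@[x,y,z]
def S(k):
    s=ctrl.read_state(); print(k,'t%.2f'%s['time_s'],(R.T@(s['tcp_pos']-t)).round(1),'F',(R.T@s['contact_force']).round(2),'gap %.3f'%s['finger_gap'])
E
python3 -W ignore - <<'E'
from push import *
ctrl.move_gripper(.62); ctrl.hold(.3); S('open')
ctrl.move_straight(W(45,0,70),max_speed=120)
ctrl.move_gripper(0.0)
ctrl.move_ptp(W(-25,0,60),ov); S('behind')
snap('top','t3')
ctrl.move_straight(W(-25,0,14),max_speed=80); ctrl.hold(.2); S('low')
snap('wrist','w3')
h=ctrl.move_straight(W(20,0,14),max_speed=30,until_force=5); S('push1 %s'%h)
E
python3 - <<'E'
import cv2
a=cv2.imread('pics/t3.png')[148:298,270:382]; w=cv2.imread('pics/w3.png')
import numpy as np
a=cv2.resize(a,None,fx=3.2,fy=3.2,interpolation=2); o=np.zeros((480,998,3),np.uint8); o[:480,:358]=a[:480,:358]; o[:,358:]=w
cv2.imwrite('pics/p2.png',cv2.resize(o,None,fx=.8,fy=.8))
E
```

```text
pack [ 462.6 -229.7   36. ] len 75.3 wid 36.2 37.6 yaw -0.274
plane 586 [0.258 0.052 0.965] tilt 0.266 rms 0.98 downhill yaw 0.198
open t8.41 [44.6  0.3 14.8] F [ 0.17 -1.04 -0.47] gap 0.623
behind t10.47 [-25.6  -0.2  60.6] F [ 1.01 -0.8  -0.23] gap 0.003
low t11.45 [-24.5  -0.1  14.5] F [-0.5   0.45 -0.59] gap 0.006
push1 False t13.15 [19.9 -0.  14. ] F [ 0.39 -0.21 -0.41] gap 0.004
```

View pics/p2.png

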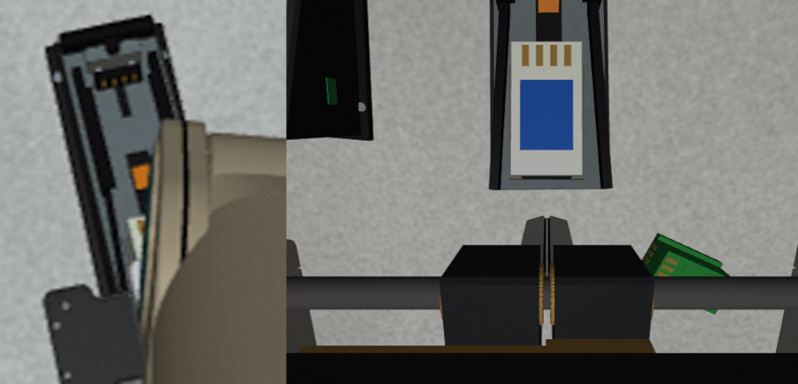

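The pack lies flat and centred in the open part (wrist view, 547,110). I slide it to just short of the stop.

```bash
python3 -W ignore - <<'E'
from push import *
h=ctrl.move_straight(W(70,0,14),max_speed=35,until_force=6); S('a %s'%h)
if not h:
    h=ctrl.move_straight(W(110,0,14),max_speed=30,until_force=6); S('b %s'%h)
snap('wrist','w4'); ctrl.hold(.3); S('hold')
E
```

```text
pack [ 462.6 -229.7   36. ] len 75.3 wid 36.2 37.6 yaw -0.274
plane 586 [0.258 0.052 0.965] tilt 0.266 rms 0.98 downhill yaw 0.198
a False t14.72 [69.9 -0.  14. ] F [-0.1  -0.47  0.24] gap 0.005
b False t16.21 [109.9   0.   14.1] F [-0.21 -0.43 -0.19] gap 0.006
hold t16.56 [109.9   0.   14. ] F [-0.26  0.06 -0.54] gap 0.003
```

View pics/w4.png

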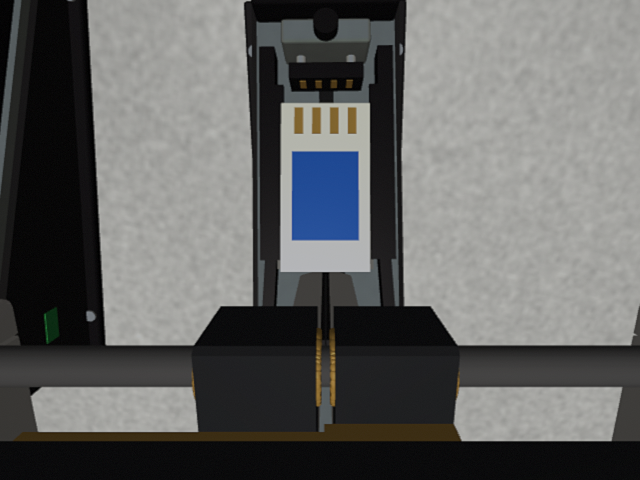

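The pack is under the lips, with its nose (row 103) about 10 mm from the shoe (row 90). Now the slow push by feel.

```bash
python3 -W ignore - <<'E'
from push import *
h=ctrl.move_straight(W(145,0,14),max_speed=5,until_force=9.5); S('slow %s'%h)
ctrl.hold(.2); S('held')
E
```

```text
pack [ 462.6 -229.7   36. ] len 75.3 wid 36.2 37.6 yaw -0.274
plane 586 [0.258 0.052 0.965] tilt 0.266 rms 0.98 downhill yaw 0.198
slow True t21.11 [132.6  -0.3  12.6] F [-2.57 -0.01  1.5 ] gap 0.006
held t21.31 [132.4  -0.3  12.3] F [-1.35 -0.51  0.56] gap 0.005
```

```bash
python3 -W ignore - <<'E'
from push import *
ctrl.move_straight(W(100,0,30),max_speed=60); ctrl.move_straight(W(90,0,75),max_speed=120); S('back')
snap('wrist','w5')
c=load('w5'); cv2.imwrite('pics/w5c.png',cv2.resize(c['color'][0:340,170:500,::-1],None,fx=1.75,fy=1.75,interpolation=2))
E
```

```text
pack [ 462.6 -229.7   36. ] len 75.3 wid 36.2 37.6 yaw -0.274
plane 586 [0.258 0.052 0.965] tilt 0.266 rms 0.98 downhill yaw 0.198
back t22.60 [89.9  0.1 74.6] F [ 0.28  0.09 -0.16] gap 0.005
```

View pics/w5c.png

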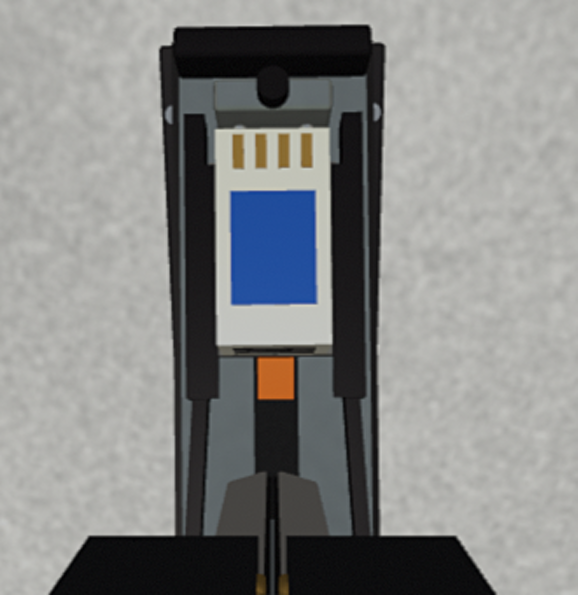

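The orange leaf shows in full directly behind the tail at (276,378). The depth should tell whether its tip is up.

```bash
python3 -W ignore - <<'E'
from push import *
for n in ('w5','w3','top0'):
    c=load(n); P=(cloud(c)-t)@R; g=c['color'].astype(int)
    m=(g[...,0]>170)&(g[...,1]>60)&(g[...,1]<140)&(g[...,2]<70)&(c['depth']>0)&(abs(P[...,1])<15)&(P[...,0]>90)&(P[...,0]<165)&(P[...,2]<20)
    q=P[m]; b=np.quantile(q[:,0],[.02,.98]).round(1); print(n,len(q),'x',b)
    for lo in np.arange(b[0],b[1],3):
        k=(q[:,0]>=lo)&(q[:,0]<lo+3); print('  %.0f z %.1f n%d'%(lo,np.median(q[k,2]),k.sum()),end='')
    f=(abs(abs(P[...,1])-14)<5)&(P[...,0]>100)&(P[...,0]<118)&(c['depth']>0); print('  floor z',np.median(P[f][:,2]).round(1))
c=load('w5');P=(cloud(c)-t)@R; m=(P[...,2]>32)&(P[...,2]<42)&(abs(P[...,1])<25)&(P[...,0]>120); print('pack top x',np.quantile(P[m][:,0],[.005,.995]),'y',np.quantile(P[m][:,1],[.01,.99]),'z',np.quantile(P[m][:,2],[.05,.5,.95]))
E
```

```text
pack [ 462.6 -229.7   36. ] len 75.3 wid 36.2 37.6 yaw -0.274
plane 586 [0.258 0.052 0.965] tilt 0.266 rms 0.98 downhill yaw 0.198
w5 441 x [125.2 140.1]
  125 z 1.3 n86  128 z 2.3 n76  131 z 3.4 n96  134 z 4.6 n76  137 z 5.5 n95  floor z 0.2
w3 2 x [125.8 125.9]
  126 z 0.5 n1  floor z 0.4
top0 8 x [127.9 140.4]
  128 z 0.1 n1  131 z 1.7 n1  134 z 2.9 n1  137 z 4.9 n3  140 z 3.3 n1  floor z 0.2
pack top x [141.59128996 238.84597404] y [-19.85602957  19.28607961] z [35.10352996 36.4443459  37.56039149]
```

The leaf ramps up to about 6 mm at x=140, right behind the tail at about 141, so the catch is up. The robot is clear, so I hand in.

```bash
python3 -W ignore - <<'E'
from push import *
ctrl.move_straight(W(80,0,120),max_speed=150); S('clear'); ctrl.close_job()
E
```

```text
pack [ 462.6 -229.7   36. ] len 75.3 wid 36.2 37.6 yaw -0.274
plane 586 [0.258 0.052 0.965] tilt 0.266 rms 0.98 downhill yaw 0.198
clear t23.11 [7.980e+01 1.000e-01 1.193e+02] F [-0.38  0.21  0.16] gap 0.003
the job is handed in; nothing more can be done
```

The battery pack is docked in the empty chute, and I handed the job in at about 23 s of the 56 s allowed. I picked the pack up across its width, laid it contacts first in the open upper end and let go. Then I pushed it down from behind with closed fingers, at 5 mm/s at the end, until the push force had risen by 9.5 N.

**Last checks (wrist camera):**
- **Catch:** the orange leaf is up, rising to about 6 mm at x≈140 mm, directly behind the pack's tail at about 141 mm.
- **Pack:** it is centred to about 0.3 mm and lies flat, with its top about 36 mm above the chute floor.
- **Robot:** it stands well clear of everything.

**Not checked directly:**
- **Clamping and stop forces:** I could not measure either. That the pack is clamped is inferred from the raised leaf, and that the stop stayed under 15 N from the gentle push. The tool force had dropped to about 2.6 N when the push stopped, and to 1.4 N after a short hold, which fits the catch having locked.
- **Other objects:** I took no final picture of the docked pack, the handheld terminal or the bottle. The arm had no planned contact with any of them.

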